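Load the module magazine

ROBOT

A 6-joint arm with a two-finger parallel gripper is mounted at the origin on a cart in front of the work surface, level with it; the furniture and walls round the work are solid. World frame = base frame: x ahead of the robot, y to its left, z up, the work surface at z = 0. Lengths are in m, angles in rad, forces in N, time in s.
With the tool pointing down it reaches from about 0.375 to 0.975 m from the base axis. Payload 3.8 kg.
Tool frame: the origin (TCP) lies midway between the tips of the shut fingers; the grasp point (between the pads) lies 19 mm behind it; z points along the fingers, y is the line along which they close (so a half turn about z gives the same grasp; the last joint's range is limited). The gripper opens to 85 mm and grips with 20 to 120 N. Pads are 22 mm wide; open, the fingers measure 114 mm over their backs; the gripper's body (76 mm by 85 mm) begins 54 mm behind the grasp point. The pads swing forward as they close: fully open they stand 13 mm farther back than shut.
Start: joints at [-1.272, 0.264, 1.604, -0, 1.274, -0.037], TCP at [0.222, -0.637, 0.231] pointing down, gripper open.
Joint ranges: [-2.63, 2.63], [-0.94, 2.18], [0.31, 2.57], [-1.31, 4.45], [0, 2.66], [-2.55, 2.55]. Speed limits (rad/s): [2.57, 2.57, 3.14, 3.14, 3.14, 3.14].

INTERFACE

Orientations are given as a rotation vector (axis times angle).
In Python, from workcell import bot gives the robot as it stands.
- The arm moves only by the tool step_arm, never from a script. Its argument "motion" is a list of rows, each a list of 5 numbers: the finger opening in cm, from 0 to 8.54, then the shift along the tool's x, y, z in cm, then the turn about the tool's z in degrees. In form: [[claw, dx, dy, dz, twist], ...]. A call has 1 to 20 rows; each row is the pose to reach, as a shift and turn from the pose commanded when the call began, along the tool's axes at that moment; what a row does not reach only later rows make up. A row lasts 1/10 s, in which the tool goes at most 50 mm and 8.59 degrees, less where a joint would pass 70% of its speed; a pose out of reach is approached as far as the arm can. A call with a gripper value outside its range is refused whole. The fingers move at their own pace and stop on an object; "force" is the grip in N (left out, the last holds). Time passes only in rows, so rows that repeat a pose let the fingers close. It gives the time, the measured TCP pose, the force, the opening and the grip force at its end, in the units of the state.
- bot.read_state(): the state, without advancing time (a new reading comes with each control period).
- bot.read_camera(name): name is "side" or "top" or "wrist"; returns (picture, depth): 400x640x3 uint8, red, green, blue; 400x640 float32, m along the optical axis (not along the pixel's ray), 0 where there is no reading.
- bot.calibration(name): a dict with "mtx" (3x3 intrinsics, pixels), "origin" and "orientation" of the camera in the world; the wrist camera has in their place "T_tool_cam" (4x4, takes a point from camera to tool coordinates, whose origin is the TCP and whose axes are the flange's). Camera axes: x right, y up, looking along -z (the intrinsics and any distortion apply to the point x, -y, -z); pixel columns grow to the right and rows downward; lengths in m; the calibration is good to about 2 mm. A picture is of the moment at which its call begins: read the wrist's pose just before it. calibration takes no time and is no camera call.
- bot.finish_job(): hands the job in; it is judged then, once.
The state is a dict: "time": time; "q": joint angles; "joint_vel": joint speeds; "joint_torque": joint torques, N m; "tool_pos": TCP position; "tcp_rot": TCP orientation; "wrist_force": force on the tool from outside, world axes, zero at the start; "torque": the same for the moment, N m; "width": opening from 0.0 (shut) to 1.0 (fully open); "grip_force": force on a finger pad.
Only numpy, scipy, OpenCV 4.12 (cv2) and the standard library are available. Lean on these libraries where they do the work, as an engineer would, in place of code of your own. Each camera call takes 0.05 s, during which the arm holds its last target. There are 200 camera calls.

TASK

Get this sloping module magazine ready: first pull the red shutter plate up out of its slot by its exposed top edge and leave it in the black tote. Then push the three modules across the loading deck and into the mouth of the chute, yellow first, then blue, then white, so that they slide down and rest end to end against the stop; slide them, do not lift them off the deck. Leave the swab jar, flux bottle and solder spool standing where they are.

Things in the scene. Friction and masses are not known exactly. Their poses are not given: they have to be found in the camera images.
- loader: Fixed loading station: grey deck on aluminium legs. Origin on the worktop under the middle of the chute's mouth; z up, y level, pointing down the chute, x across the deck, away from the fence. In its frame the flat deck top is at z = 115 mm, y = -252 to 0, x = -32 to 110 mm; the lane to the mouth is the strip round x = 0. A blue rim, 12 mm above the deck, stands at y = 0 to 6, x = 34 to 110 mm.
- mouth (a point): Middle of the deck's edge at the mouth (loader 0, 0, 115 mm), where the deck drops directly into the chute. Past it stand two black shutter guides at loader y = 3 to 24 mm, x = 25 to 45 and -25 to -45 mm, tops 43 mm above the deck; the mouth between them is 50 mm wide. A module lying against the fence (its centre at loader x = -2 mm) goes in freely.
- fence (a point): Foot of the inner face of the straight blue fence beside the lane, half way along it (loader x = -24, y = -126, z = 115 mm). The fence runs along loader y from -252 to 0, is 8 mm thick (to x = -32) and 30 mm high above the deck.
- chute: Straight slick chute fixed to the loader: origin on its floor at the blue stop, y down the slope (0.45 rad), z out of the floor. Floor from y = -200 mm (deck edge) to 0, 50 mm wide; walls 37 mm high, lips over the sides of the lower 122 mm. A module whose middle is 10 mm or more past the deck edge tips in and slides to the stop by itself. Loaded modules have origins at y = -30, -90, -150 mm.
- shutter: Red plate standing upright in the slot across the mouth: 72 mm wide (x), 10 thick (y), 85 tall (z), 80 g; origin at the centre of its lower edge. It starts at loader x = 0, y = 13.5, z = 112 mm: its top is 82 mm above the deck, 39 mm of it clear of the guides. The slot is 13 mm wide; the plate lifts out freely, straight up (46 mm to clear the guides).
- tote_spot (a point): Free point on the inner floor of the black tote, 100 mm behind its front wall. The tote is fixed: inside x = 0.583 to 0.986, y = -0.097 to 0.186 m, floor 6 mm and rim 127 mm above the worktop; hand tools lie beyond x = 0.67 where y is over 0.08 m, elsewhere beyond x = 0.71. The plate may lie or lean in it in any way.
- module_yellow: Yellow plug-in module, a block 44 (x) x 60 (y) x 28 mm high, about 120 g; origin at the centre of its underside. Starts flat on the deck beside the lane, at loader x = 58 to 78 mm, long side within 0.15 rad of loader y, in any place of the row of three (places 82 mm apart). To be loaded first (lowest, against the stop).
- module_blue: Blue plug-in module, a block 44 (x) x 60 (y) x 28 mm high, about 120 g; origin at the centre of its underside. Starts flat on the deck beside the lane, at loader x = 58 to 78 mm, long side within 0.15 rad of loader y, in any place of the row of three (places 82 mm apart). To be loaded second.
- module_white: White plug-in module, a block 44 (x) x 60 (y) x 28 mm high, about 120 g; origin at the centre of its underside. Starts flat on the deck beside the lane, at loader x = 58 to 78 mm, long side within 0.15 rad of loader y, in any place of the row of three (places 82 mm apart). To be loaded last (uppermost).
- swab_jar: Clear jar of cotton swabs, 49 mm across, 88 mm high, beyond the low end of the chute; bystander, origin at the centre of its underside
- flux_bottle: Small flux bottle with black dropper cap, 35 mm across, 99 mm high, behind the deck; bystander, origin at the centre of its underside
- solder_spool: Green spool of solder, 55 mm across, 44 mm high, right of the deck; bystander, origin at the centre of its underside
Things that resemble listed ones, but are neither listed nor needed, are in the scene too. Of the things shaped like the module_blue, the blue one is meant.

How it is judged:
By the outcome, as a careful person would: the job done as asked, in the order asked, and still so for the second after the job is handed in, with the robot touching nothing.
It also fails if it takes over 72 s, if anything falls off the work surface, if the arm or the gripper's body presses on something with over 40 N, if the wrist force passes 120 N, or if a joint passes its speed limit or range.

## Working session

There is one attempt and no reset: what is moved stays moved. The work goes in short steps, Python scripts to look and compute and a tool call to move; the robot and the scene stay as the last step left them, time stands still between calls to the robot, and variables do not carry over. Pictures are saved under pics/ and viewed, at most 10 in all, crops included, and the job is handed in when it is done.

Besides the shell and the picture viewer there is one more tool, called by a JSON object that holds its "api" and its "payload". step_arm: Moves the arm, as the interface text tells. Its arguments: {"type":"object","properties":{"motion":{"type":"array","items":{"type":"array","items":{"type":"number"}}},"force":{"type":"number"}},"required":["motion"]}

```bash
mkdir -p pics; ls; cat > h.py <<'E'
import numpy as np, cv2
from workcell import bot
from scipy.spatial.transform import Rotation as R
def cam(n):
    s=bot.read_state(); p,d=bot.read_camera(n); c=bot.calibration(n)
    if n=="wrist":
        T=np.eye(4);T[:3,:3]=R.from_rotvec(s['tcp_rot']).as_matrix();T[:3,3]=s['tool_pos'];T=T@np.array(c['T_tool_cam'])
    else:
        T=np.eye(4);o=np.array(c['orientation']);T[:3,:3]=R.from_rotvec(o).as_matrix() if o.size==3 else o;T[:3,3]=c['origin']
    return p,d,np.array(c['mtx']),T,c
def cloud(d,K,T):
    v,u=np.mgrid[:d.shape[0],:d.shape[1]]
    P=np.stack([(u-K[0,2])/K[0,0]*d,-(v-K[1,2])/K[1,1]*d,-d],-1)
    return P@T[:3,:3].T+T[:3,3]
E
python3 - <<'E'
from h import *
s=bot.read_state();print(s)
for n in("top","side"):
    p,d,K,T,c=cam(n);print(n,c)
    cv2.imwrite(f"pics/{n}0.png",p[:,:,::-1]);np.savez(f"{n}0.npz",p=p,d=d,K=K,T=T)
E
```

```text
pics
{'time': 0.0, 'q': array([-1.27188647e+00,  2.64773653e-01,  1.60538126e+00,  7.24078639e-06,
        1.27370320e+00, -3.69071586e-02]), 'joint_vel': array([ 0.00185518,  0.00025123, -0.00038097,  0.00025451, -0.00116218,
       -0.00097219]), 'joint_torque': array([-1.83046774e-03, -5.15118599e+01, -3.67313468e+01, -1.51506310e-04,
        1.30131273e-02,  1.53954187e-05]), 'tool_pos': array([ 0.22221899, -0.63659288,  0.2299443 ]), 'tcp_rot': array([-3.09519590e+00, -5.24646156e-01,  4.53743004e-04]), 'wrist_force': array([-0.77171145, -0.49251733, -0.07630258]), 'torque': array([-0.01668362,  0.0039103 ,  0.02605504]), 'grip_force': 0.0, 'width': 1.0009696492774809}
top {'mtx': array([[381.89198244,   0.        , 316.78866073],
       [  0.        , 381.89198244, 199.3454786 ],
       [  0.        ,   0.        ,   1.        ]]), 'origin': array([ 0.37695814, -0.16616272,  1.35289685]), 'orientation': array([ 0.0951272 , -0.12970795, -1.53662969])}
side {'mtx': array([[496.48093196,   0.        , 324.13105546],
       [  0.        , 496.48093196, 197.36030177],
       [  0.        ,   0.        ,   1.        ]]), 'origin': array([-0.06705496,  0.81193246,  0.90304956]), 'orientation': array([ 0.36627703, -1.22845646, -2.33978256])}
```

View pics/top0.png

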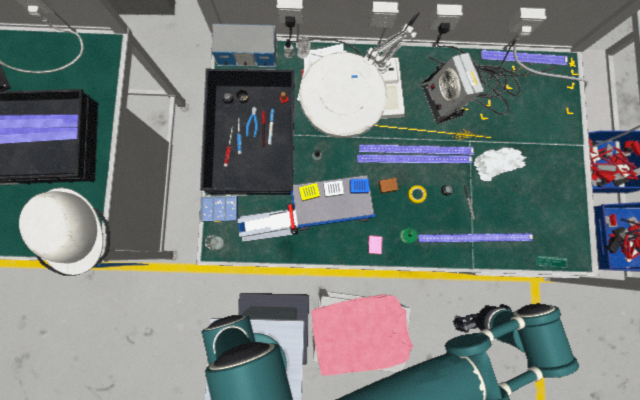

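View pics/side0.png

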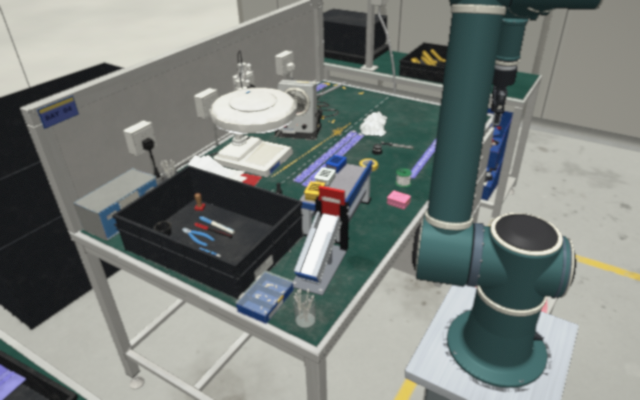

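The top view shows the modules at about (309,191) yellow, (333,187) white and (359,186) blue. The shutter is at (293,218), and the tote is at upper left. The brown block at (389,185) and the purple strips are decoys. Next I measure the loader pose from depth and view an enlarged crop.

```bash
python3 - <<'E'
from h import *
f=np.load("top0.npz");p,d,K,T=f['p'],f['d'],f['K'],f['T'];P=cloud(d,K,T)
c=p[165:250,220:410];cv2.imwrite("pics/crop0.png",cv2.resize(c,None,fx=4,fy=4,interpolation=cv2.INTER_CUBIC)[:,:,::-1])
m=np.zeros(d.shape,bool);m[165:250,280:385]=1
z=P[...,2];hsv=cv2.cvtColor(p,cv2.COLOR_RGB2HSV).astype(int);H,S,V=hsv[...,0],hsv[...,1],hsv[...,2]
dk=m&(S<60)&(abs(z-.115)<.008)
print("deck",dk.sum(),np.median(z[dk]),cv2.minAreaRect(P[dk][:,:2].astype(np.float32)))
for n,mm in dict(yellow=m&(H>20)&(H<35)&(S>120),blue=m&(H>100)&(H<125)&(S>120),red=m&((H<6)|(H>174))&(S>150),white=m&(S<40)&(V>190)).items():
    nn,L,st,ce=cv2.connectedComponentsWithStats(mm.astype(np.uint8))
    for i in range(1,nn):
        if st[i,4]>25:
            q=P[L==i];q=q[q[:,2]>0.05];r=cv2.minAreaRect(q[:,:2].astype(np.float32));print(n,st[i],ce[i].round(1),np.median(q,0).round(3),q[:,2].max().round(3),[np.round(a,3) for a in r])
E
```

```text
deck 2242 0.11427071153458368 ((0.5570946335792542, -0.221408873796463), (0.2102503478527069, 0.30058926343917847), 2.482128143310547)
yellow [299 183  21  18 260] [309.  191.4] [ 0.578 -0.165  0.142] 1.353 [array([ 0.495, -0.179]), array([0.228, 0.064]), np.float64(9.4)]
blue [350 179  20  14 271] [359.5 185.4] [ 0.602 -0.326  0.142] 1.353 [array([ 0.513, -0.245]), array([0.067, 0.308]), np.float64(47.833)]
blue [290 191   4  15  28] [291.9 197. ] [ 0.561 -0.11   0.126] 0.142 [array([ 0.558, -0.111]), array([0.051, 0.008]), np.float64(15.338)]
blue [298 214  78  14 233] [337.  220.6] [ 0.486 -0.256  0.143] 0.15 [array([ 0.487, -0.255]), array([0.008, 0.246]), np.float64(9.88)]
red [288 204   7  26  73] [291.1 215.8] [ 0.494 -0.113  0.195] 0.201 [array([ 0.494, -0.111]), array([0.078, 0.011]), np.float64(8.153)]
white [324 180  20  16 230] [333.5 187.8] [ 0.591 -0.242  0.142] 1.353 [array([ 0.499, -0.225]), array([0.067, 0.261]), np.float64(78.698)]
white [280 211  11  18 154] [284.4 220.2] [ 0.487 -0.088  0.097] 1.353 [array([ 0.439, -0.11 ]), array([0.16 , 0.044]), np.float64(26.633)]
white [293 210   5  16  47] [295.  217.3] [ 0.496 -0.122  0.113] 0.118 [array([ 0.495, -0.122]), array([0.05, 0.01]), np.float64(10.292)]
  return _methods._mean(a, axis=axis, dtype=dtype,
  ret = um.true_divide(
Traceback (most recent call last):
ValueError: zero-size array to reduction operation maximum which has no identity
```

View pics/crop0.png

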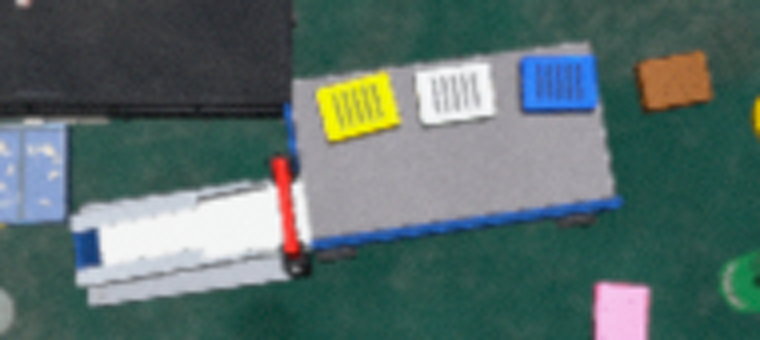

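The crop shows yellow at (357,106), white (455,92), blue (558,82) and the red plate at (285,205). The brown block at (675,80) is off the deck, so the modules are identified. I now move to a hover pose for a wrist view.

{"api": "step_arm", "payload": {"motion": [[8.5, 10, -8, -12, 0], [8.5, 43.5, -33, -12, 9.2], [8.5, 43.5, -33, -12, 9.2], [8.5, 43.5, -33, -12, 9.2], [8.5, 43.5, -33, -12, 9.2], [8.5, 43.5, -33, -12, 9.2], [8.5, 43.5, -33, -12, 9.2], [8.5, 43.5, -33, -12, 9.2], [8.5, 43.5, -33, -12, 9.2], [8.5, 43.5, -33, -12, 9.2], [8.5, 43.5, -33, -12, 9.2], [8.5, 43.5, -33, -12, 9.2], [8.5, 43.5, -33, -12, 9.2], [8.5, 43.5, -33, -12, 9.2], [8.5, 43.5, -33, -12, 9.2], [8.5, 43.5, -33, -12, 9.2], [8.5, 43.5, -33, -12, 9.2], [8.5, 43.5, -33, -12, 9.2]]}}

```text
time: 1.9
tool_pos: [0.524, -0.1832, 0.3512]
tcp_rot: [-3.13, -0.273, 0.0]
wrist_force: [-0.5, -0.2, 0.4]
width: 0.997
grip_force: 0.0
```

```bash
python3 - <<'E'
from h import *
p,d,K,T,c=cam("wrist");np.savez("w0.npz",p=p,d=d,K=K,T=T);cv2.imwrite("pics/w0.png",p[:,:,::-1]);print(K,T.round(3))
s=bot.read_state();print(s['time'],s['tool_pos'],s['tcp_rot'],s['wrist_force'])
P=cloud(d,K,T);z=P[...,2]
hsv=cv2.cvtColor(p,cv2.COLOR_RGB2HSV).astype(int);H,S,V=hsv[...,0],hsv[...,1],hsv[...,2]
ok=(d>.1)&(z>.08)&(z<.22)
for n,mm in dict(yellow=(H>20)&(H<35)&(S>120)&(z>.135),blue=(H>100)&(H<125)&(S>120)&(z>.134),red=((H<6)|(H>174))&(S>150)&(z>.185),white=(S<50)&(V>170)&(z>.13)).items():
    nn,L,st,ce=cv2.connectedComponentsWithStats((mm&ok).astype(np.uint8))
    for i in range(1,nn):
        if st[i,4]>150:
            q=P[L==i];r=cv2.minAreaRect(q[:,:2].astype(np.float32));print(n,st[i],np.median(q,0).round(4),[np.round(a,4) for a in r])
E
```

```text
[[294.94059294   0.         319.10082449]
 [  0.         294.94059294 205.40897934]
 [  0.           0.           1.        ]] [[ 0.173  0.949  0.264  0.591]
 [-0.985  0.167  0.047 -0.172]
 [ 0.    -0.268  0.963  0.495]
 [ 0.     0.     0.     1.   ]]
1.95 [ 0.52406586 -0.18299516  0.35124795] [ 3.12966091e+00  2.73190123e-01 -1.19018881e-04] [ 0.00447756 -0.80055145 -0.25115616]
yellow [ 284  113   55   44 1889] [ 0.5765 -0.1653  0.1444] [array([ 0.5762, -0.1653]), array([0.0433, 0.0594]), np.float64(16.7636)]
blue [ 422  117   59   43 1983] [ 0.6016 -0.3259  0.1445] [array([ 0.6009, -0.3271]), array([0.0436, 0.0598]), np.float64(3.8004)]
blue [ 270  216  201    9 1689] [ 0.4869 -0.2568  0.1456] [array([ 0.4854, -0.2554]), array([0.0087, 0.2506]), np.float64(9.8535)]
red [242 176  15  67 748] [ 0.4913 -0.1142  0.1979] [array([ 0.4899, -0.1131]), array([0.0708, 0.0107]), np.float64(9.8248)]
white [ 353  116   54   39 1847] [ 0.5902 -0.2427  0.1444] [array([ 0.5894, -0.2439]), array([0.0433, 0.0609]), np.float64(10.0058)]
```

View pics/w0.png

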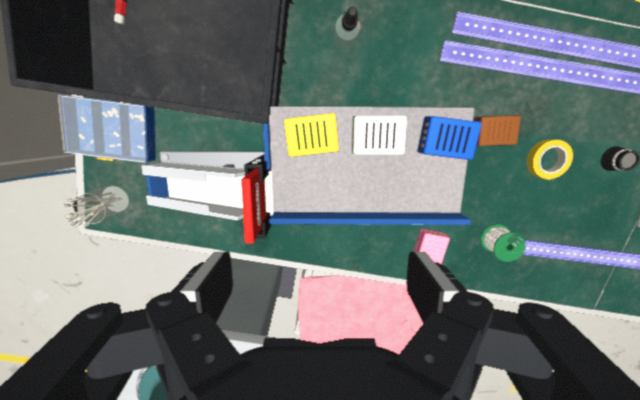

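The wrist view agrees with the top view: yellow (311,133), white (380,133), blue (450,137), plate (256,205). The fence and the plate give the same mouth point, (0.492,-0.126) at 9.9° yaw. Next I grasp the shutter.

{"api": "step_arm", "payload": {"force": 50, "motion": [[4, -2.2, -7.5, 8, 0], [4, -2.2, -7.5, 8, 0], [4, -2.2, -7.5, 12, 0], [4, -2.2, -7.5, 15, 0], [4, -2.2, -7.5, 18.5, 0], [4, -2.2, -7.5, 18.5, 0], [4, -2.2, -7.5, 18.5, 0], [0, -2.2, -7.5, 18.5, 0], [0, -2.2, -7.5, 18.5, 0], [0, -2.2, -7.5, 18.5, 0], [0, -2.2, -7.5, 18.5, 0], [0, -2.2, -7.5, 18.5, 0], [0, -2.2, -7.5, 18.5, 0]]}}

```text
time: 3.25
tool_pos: [0.4915, -0.113, 0.1689]
tcp_rot: [3.128, 0.275, 0.007]
wrist_force: [-1.0, 0.0, 6.3]
width: 0.106
grip_force: 50.2
```

{"api": "step_arm", "payload": {"motion": [[0, 0, 0, -2, 0], [0, 0, 0, -5, 0], [0, 0, 0, -9, 0], [0, 0, 0, -9, 0], [0, 3, -2, -9, 0], [0, 7, -4.4, -9, 0], [0, 11, -6.9, -9, 0], [0, 15, -9.4, -9, 0], [0, 18.1, -11.3, -9, 0], [0, 18.1, -11.3, -9, 0], [0, 18.1, -11.3, -9, 0], [0, 18.1, -11.3, -5, 0], [0, 18.1, -11.3, -1, 0], [0, 18.1, -11.3, 3, 0], [0, 18.1, -11.3, 6.5, 0], [0, 18.1, -11.3, 8.5, 0], [0, 18.1, -11.3, 9.8, 0], [0, 18.1, -11.3, 9.8, 0]]}}

```text
time: 5.05
tool_pos: [0.6458, 0.0295, 0.0663]
tcp_rot: [-3.13, -0.273, 0.007]
wrist_force: [-0.0, -0.3, -0.5]
width: 0.105
grip_force: 49.3
```

{"api": "step_arm", "payload": {"motion": [[5, 0, 0, 0, 0], [5, 0, 0, 0, 0], [5, 0, 0, 0, 0], [5, 0, 0, -2, 0], [5, 0, 0, -4, 0], [5, 0, 0, -7, 0], [5, 0, 0, -11, 0], [5, 0, 0, -16, 0], [5, 0, 0, -21, 0], [5, 0, 0, -21, 0], [5, 0, 0, -21, 0], [5, 0, 0, -21, 0]]}}

```text
time: 6.25
tool_pos: [0.6476, 0.0305, 0.2778]
tcp_rot: [-3.129, -0.275, 0.001]
wrist_force: [-0.2, -0.7, -0.4]
width: 0.586
grip_force: 0.0
```

```bash
python3 - <<'E'
from h import *
p,d,K,T,c=cam("top");cv2.imwrite("pics/t1.png",cv2.resize(p[60:240,190:410],None,fx=3,fy=3)[:,:,::-1])
x=.0
s=bot.read_state();print(s['tool_pos'],s['tcp_rot'],s['width'])
M=np.array([.4919,-.1264]);a=np.radians(9.9);X=np.array([np.cos(a),np.sin(a)]);Y=np.array([-X[1],X[0]])
for n,q in dict(tcp=s['tool_pos'][:2],y=(.5762,-.1653),w=(.5894,-.2439),b=(.6009,-.3271)).items():
    print(n,((np.array(q)-M)@np.c_[X,Y]*100).round(2))
E
```

```text
[0.64719791 0.03047766 0.2767002 ] [-3.129328   -0.27493782  0.0040828 ] 0.5860480198484814
tcp [18.   12.78]
y [ 7.64 -5.28]
w [  7.58 -13.25]
b [  7.29 -21.65]
```

View pics/t1.png

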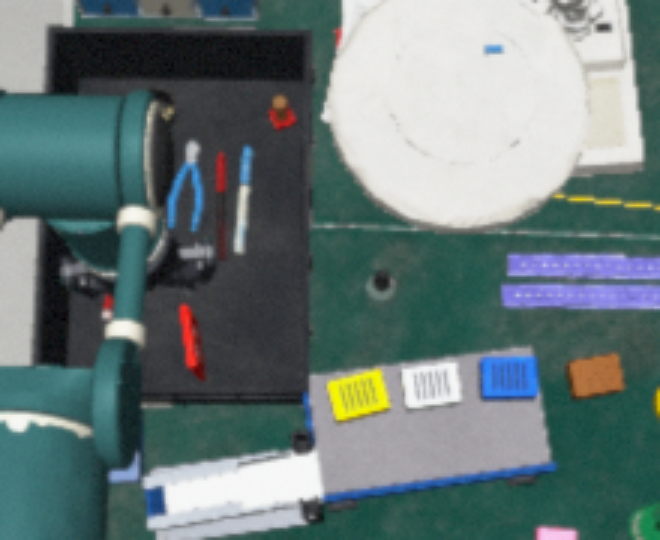

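The plate is in the tote at about (192,340) and the mouth is open. Next I put two spread fingers beside yellow's outer face and push it to the fence.

{"api": "step_arm", "payload": {"motion": [[2.5, -2, 6, 0, 0], [2.5, -5.5, 18.1, 0, 0], [2.5, -5.5, 18.1, 0, 0], [2.5, -5.5, 18.1, 0, 0], [2.5, -5.5, 18.1, 2, 0], [2.5, -5.5, 18.1, 6, 0], [2.5, -5.5, 18.1, 10, 0], [2.5, -5.5, 18.1, 13.5, 0], [2.5, -5.5, 18.1, 15.3, 0], [2.5, -5.5, 18.1, 15.3, 0], [2.5, -5.5, 18.1, 15.3, 0]]}}

```text
time: 7.4
tool_pos: [0.6246, -0.1571, 0.1239]
tcp_rot: [-3.128, -0.275, 0.004]
wrist_force: [0.8, 0.0, -0.2]
width: 0.292
grip_force: 0.0
```

```bash
cat >> h.py <<'E'
M=np.array([.4919,-.1264]);a=np.radians(9.9);X=np.array([np.cos(a),np.sin(a)]);Y=np.array([-X[1],X[0]])
def lo(q): return ((np.asarray(q)[:2]-M)@np.c_[X,Y]*100).round(2)
def tcp():
    s=bot.read_state();print("tcp cm",lo(s['tool_pos']),(s['tool_pos'][2]*100-11.5).round(2),"t",s['time'],s['wrist_force'].round(1),s['width'])
def mods(n="wrist"):
    p,d,K,T,c=cam(n);P=cloud(d,K,T);z=P[...,2]
    hsv=cv2.cvtColor(p,cv2.COLOR_RGB2HSV).astype(int);H,S,V=hsv[...,0],hsv[...,1],hsv[...,2]
    XY=(P[...,:2]-M)@np.c_[X,Y]
    ok=(d>.1)&(z>.02)&(z<.16)&(XY[...,0]>-.023)&(XY[...,0]<.12)&(XY[...,1]<.23)&(XY[...,1]>-.28)
    for k,mm in dict(yellow=(H>20)&(H<35)&(S>120),blue=(H>100)&(H<125)&(S>120),white=(S<50)&(V>170)&(z>.135)).items():
        nn,L,st,ce=cv2.connectedComponentsWithStats((mm&ok).astype(np.uint8))
        for i in range(1,nn):
            if st[i,4]>(150 if n=="wrist" else 30):
                q=P[L==i];r=cv2.minAreaRect(q[:,:2].astype(np.float32));print(k,st[i],lo(r[0]),"z",np.median(q[:,2]).round(4),np.round(r[1],3),round(r[2]-9.9,1))
    return p
E
python3 -c "
from h import *
tcp()"
```

```text
tcp cm [12.55 -5.3 ] 0.89 t 7.4 [ 0.8  0.  -0.2] 0.2924927423161938
```

{"api": "step_arm", "payload": {"motion": [[2.5, -1, 0, 0, 0], [2.5, -2, 0, 0, 0], [2.5, -3, 0, 0, 0], [2.5, -4, 0, 0, 0], [2.5, -5, 0, 0, 0], [2.5, -6, 0, 0, 0], [2.5, -7, 0, 0, 0], [2.5, -8, 0, 0, 0], [2.5, -8.6, 0, 0, 0], [2.5, -9, 0, 0, 0], [2.5, -9.2, 0, 0, 0], [2.5, -9.2, 0, 0, 0]]}}

```text
time: 8.6
tool_pos: [0.5347, -0.1734, 0.1251]
tcp_rot: [-3.129, -0.275, 0.001]
wrist_force: [0.2, 0.5, -0.0]
width: 0.294
grip_force: 0.0
```

```bash
python3 -c "
from h import *
tcp();cv2.imwrite('pics/w1.png',mods()[:,:,::-1])"
```

```text
tcp cm [ 3.4  -5.37] 1.01 t 8.6 [ 0.2  0.5 -0. ] 0.29362760238662194
yellow [ 283  270   74   73 3775] [ 1.22 -5.51] z 0.144 [0.034 0.037] -2.7
blue [   0  122   20   87 1018] [ 6.65 20.46] z 0.0253 [0.071 0.005] -7.4
blue [ 565  133   75  102 4914] [  7.46 -18.8 ] z 0.1376 [0.045 0.015] 9.7
blue [ 194  146   28  113 1966] [6.1  1.05] z 0.1274 [0.06  0.023] -1.8
blue [  0 248  52  35 903] [-0.98 19.34] z 0.0518 [0.032 0.014] 20.3
white [  426   134   153    98 10877] [  7.59 -13.24] z 0.1443 [0.043 0.061] 0.1
```

{"api": "step_arm", "payload": {"motion": [[2.5, -0.2, 0, 0, 0], [2.5, -0.3, 0, 0, 0], [2.5, -0.3, 0, 0, 0], [2.5, 0.5, 0, 0, 0], [2.5, 1, 0, -2, 0], [0, 1, 1, -5, 0], [0, 1, 2, -8, 0], [0, 1, 5.2, -8, 0], [0, 1, 5.2, -8, 0], [0, 1, 5.2, -8, 0]]}}

```text
time: 9.65
tool_pos: [0.5541, -0.2231, 0.205]
tcp_rot: [-3.129, -0.273, 0.0]
wrist_force: [-0.6, 1.1, -0.8]
width: -0.002
grip_force: 0.0
```

```bash
python3 -c "
from h import *
tcp();cv2.imwrite('pics/w1.png',mods()[:,:,::-1]);mods('top')"
```

```text
tcp cm [  4.46 -10.6 ] 9.0 t 9.65 [-0.6  1.1 -0.8] -0.0015306449569076374
yellow [ 207  239   81   56 3437] [ 0.29 -4.49] z 0.144 [0.037 0.073] 4.3
blue [ 27 135  19  64 623] [ 6.52 20.46] z 0.0264 [0.069 0.005] -6.9
blue [ 419  145  105   70 5110] [  7.29 -21.67] z 0.1443 [0.044 0.061] -6.8
blue [169 149  21  78 921] [6.25 1.05] z 0.1272 [0.061 0.023] -0.6
blue [ 30 224  41  28 693] [-0.65 18.91] z 0.0495 [0.033 0.017] 0.2
white [ 313  145   88   62 4556] [  7.6  -13.22] z 0.1443 [0.044 0.061] 0.2
yellow [302 208  20  16 256] [ 0.04 -5.06] z 0.1424 [0.044 0.061] -0.3
blue [362 180   8  13  55] [  6.52 -24.13] z 0.1419 [0.021 0.043] 54.5
blue [238 223   7   9  48] [ 0.42 19.22] z 0.0476 [0.028 0.015] 2.6
```

View pics/w1.png

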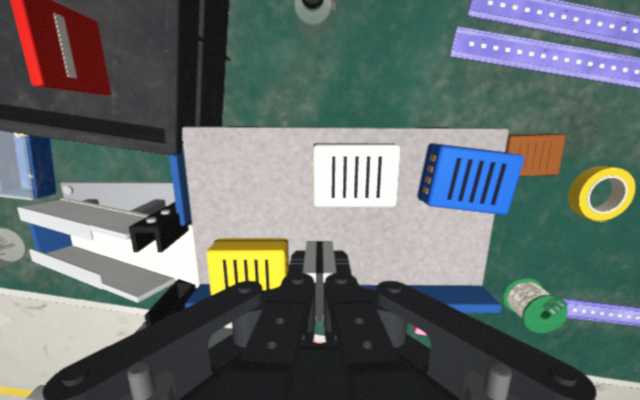

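The wrist view shows yellow (248,265) lying square near the fence, with white (357,175) and blue (470,180) untouched. Yellow is about 2 mm off the fence, so I nudge it the rest of the way and then push it down the lane.

{"api": "step_arm", "payload": {"motion": [[2.5, 0.5, -5.4, 0, 0], [2.5, 0.5, -5.4, 1, 0], [2.5, 0.5, -5.4, 5, 0], [2.5, 0.5, -5.4, 8, 0], [2.5, 0.5, -5.4, 8, 0], [2.5, -0.8, -5.4, 8, 0], [2.5, -1.3, -5.4, 8, 0], [2.5, -1.5, -5.4, 8, 0], [2.5, -1.6, -5.4, 8, 0], [2.5, -1.6, -5.4, 8, 0]]}}

```text
time: 10.75
tool_pos: [0.5314, -0.1727, 0.1278]
tcp_rot: [3.129, 0.273, 0.011]
wrist_force: [4.9, 3.1, -1.9]
width: 0.293
grip_force: 2.6
```

```bash
python3 -c "
from h import *
tcp();mods('top')"
```

```text
tcp cm [ 3.09 -5.24] 1.28 t 10.75 [ 4.9  3.1 -1.9] 0.29318101410122727
yellow [302 211  18  13 162] [-0.46 -4.56] z 0.1428 [0.039 0.054] -8.1
blue [350 179  20  14 258] [  7.47 -21.87] z 0.1419 [0.044 0.066] -7.2
blue [238 223   7   9  48] [ 0.41 19.23] z 0.0476 [0.028 0.015] 1.6
```

{"api": "step_arm", "payload": {"motion": [[2.5, 0.8, 0, 0, 0], [2.5, 0.8, 0, -3, 0], [0, 0.8, 0, -6, 0], [0, -1, 3, -6, 0], [0, -3, 5.7, -6, 0], [0, -3, 5.7, -6, 0], [0, -3, 5.7, -3, 0], [0, -3, 5.7, 0, 0], [0, -3, 5.7, 0, 0], [0, -3, 4.5, 0, 0], [0, -3, 3.3, 0, 0], [0, -3, 2.1, 0, 0], [0, -3, 0.9, 0, 0], [0, -3, -0.2, 0, 0], [0, -3, -1.2, 0, 0], [0, -3, -2, 0, 0], [0, -3, -2.6, 0, 0], [0, -3, -2.6, 0, 0], [0, -3, -2.6, 0, 0]]}}

```text
time: 12.7
tool_pos: [0.4946, -0.1521, 0.1252]
tcp_rot: [3.129, 0.275, -0.0]
wrist_force: [0.7, 0.0, 0.3]
width: -0.005
grip_force: 0.0
```

```bash
python3 -c "
from h import *
tcp();mods('top')"
```

```text
tcp cm [-0.17 -2.58] 1.02 t 12.7 [0.7 0.  0.3] -0.0046712976849403835
yellow [248 218  18  13 154] [ 0.37 13.5 ] z 0.0799 [0.032 0.06 ] 0.9
blue [350 179  20  14 256] [  7.43 -21.89] z 0.1422 [0.043 0.066] -8.2
blue [238 223   7   9  49] [ 0.41 19.22] z 0.0473 [0.028 0.015] 2.5
white [324 181  20  14 221] [  7.87 -13.12] z 0.1423 [0.043 0.059] -1.3
```

{"api": "step_arm", "payload": {"motion": [[0, 0, 0.5, -2, 0], [0, 0, 1, -6, 0], [2.5, 3, 5, -7, 0], [2.5, 6, 9, -7, 0], [2.5, 9, 13, -7, 0], [2.5, 11.5, 17, -7, 0], [2.5, 12.8, 19.1, -7, 0], [2.5, 12.8, 19.1, -7, 0], [2.5, 12.8, 19.1, -4, 0], [2.5, 12.8, 19.1, -1, 0], [2.5, 12.8, 19.1, 0, 0], [2.5, 12.8, 19.1, 0, 0]]}}

```text
time: 13.95
tool_pos: [0.6518, -0.3166, 0.1224]
tcp_rot: [-3.126, -0.275, 0.008]
wrist_force: [0.4, 1.2, -0.4]
width: 0.294
grip_force: 0.0
```

```bash
python3 -c "
from h import *
tcp();mods('top')"
```

```text
tcp cm [ 12.48 -21.49] 0.74 t 13.95 [ 0.4  1.2 -0.4] 0.2942060385157708
yellow [241 220  19  12 170] [ 0.42 15.96] z 0.0672 [0.031 0.063] 0.3
blue [356 179  13   8  56] [  9.01 -23.02] z 0.1424 [0.042 0.02 ] 50.3
```

Yellow has come to rest against the stop at y ≈ 16 cm, as expected. I now push blue to the fence.

{"api": "step_arm", "payload": {"motion": [[2.5, -1, 0, 0, 0], [2.5, -2, 0, 0, 0], [2.5, -3, 0, 0, 0], [2.5, -4, 0, 0, 0], [2.5, -5, 0, 0, 0], [2.5, -6, 0, 0, 0], [2.5, -7, 0, 0, 0], [2.5, -8, 0, 0, 0], [2.5, -8.8, 0, 0, 0], [2.5, -9.2, 0, 0, 0], [2.5, -9.5, 0, 0, 0], [2.5, -9.7, 0, 0, 0], [2.5, -9.7, 0, 0, 0]]}}

```text
time: 15.3
tool_pos: [0.559, -0.3348, 0.1254]
tcp_rot: [3.129, 0.275, 0.002]
wrist_force: [2.1, 1.1, -0.1]
width: 0.288
grip_force: 1.1
```

```bash
python3 -c "
from h import *
tcp();mods('top')"
```

```text
tcp cm [  3.02 -21.69] 1.04 t 15.3 [ 2.1  1.1 -0.1] 0.2883057414547806
yellow [241 220  19  12 168] [ 0.37 16.02] z 0.0682 [0.031 0.063] -0.7
blue [354 202  20  15 210] [ 1.00e-02 -2.17e+01] z 0.1426 [0.046 0.059] -0.3
white [324 181  19  15 237] [  7.81 -13.11] z 0.1425 [0.044 0.059] -0.5
```

{"api": "step_arm", "payload": {"motion": [[2.5, 0.8, 0, 0, 0], [2.5, 0.8, 0, -3, 0], [0, 0.8, 0, -6, 0], [0, -1, 3, -6, 0], [0, -3.1, 5.8, -6, 0], [0, -3.1, 5.8, -6, 0], [0, -3.1, 5.8, -3, 0], [0, -3.1, 5.8, 0, 0], [0, -3.1, 5.8, 0, 0], [0, -3.1, 4.5, 0, 0], [0, -3.1, 3, 0, 0], [0, -3.1, 1.5, 0, 0], [0, -3.1, 0, 0, 0], [0, -3.1, -1.5, 0, 0], [0, -3.1, -3, 0, 0], [0, -3.1, -4.5, 0, 0], [0, -3.1, -6, 0, 0], [0, -3.1, -7.5, 0, 0], [0, -3.1, -9, 0, 0], [0, -3.1, -9, 0, 0]]}}

```text
time: 17.35
tool_pos: [0.5113, -0.2492, 0.1248]
tcp_rot: [-3.128, -0.277, 0.002]
wrist_force: [-0.2, 0.3, 0.1]
width: -0.002
grip_force: 0.0
```

```bash
python3 -c "
from h import *
tcp();mods('top')"
```

```text
tcp cm [ -0.2  -12.43] 0.98 t 17.35 [-0.2  0.3  0.1] -0.0017779486020583178
yellow [241 220  19  12 169] [ 0.39 16.03] z 0.0675 [0.031 0.063] -0.1
blue [312 213  20  10  98] [-0.84 -8.02] z 0.1428 [0.029 0.063] 0.0
```

{"api": "step_arm", "payload": {"motion": [[0, 0, -1.2, 0, 0], [0, 0, -2.4, 0, 0], [0, 0, -3.6, 0, 0], [0, 0, -4.8, 0, 0], [0, 0, -6, 0, 0], [0, 0, -7.2, 0, 0], [0, 0, -8.2, 0, 0], [0, 0, -9.2, 0, 0], [0, 0, -9.9, 0, 0], [0, 0, -9.9, 0, 0], [0, 0, -9.9, 0, 0]]}}

```text
time: 18.5
tool_pos: [0.4949, -0.1539, 0.1252]
tcp_rot: [-3.129, -0.276, 0.0]
wrist_force: [0.6, -0.2, -1.2]
width: -0.0
grip_force: 0.0
```

{"api": "step_arm", "payload": {"motion": [[0, 0, -9.9, 0, 0], [0, 0, 0.5, -2, 0], [0, 0, 1, -6, 0], [2.5, 3, 3, -7, 0], [2.5, 6, 5, -7, 0], [2.5, 9, 8, -7, 0], [2.5, 11.5, 10, -7, 0], [2.5, 12.8, 10.6, -7, 0], [2.5, 12.8, 10.6, -7, 0], [2.5, 12.8, 10.6, -7, 0]]}}

```text
time: 19.5
tool_pos: [0.639, -0.2363, 0.1945]
tcp_rot: [-3.129, -0.274, 0.002]
wrist_force: [-0.5, 0.1, -0.3]
width: 0.292
grip_force: 0.0
```

```bash
python3 -c "
from h import *
tcp();mods('top')"
```

```text
tcp cm [ 12.6  -13.36] 7.95 t 19.5 [-0.5  0.1 -0.3] 0.2921858440406254
yellow [241 220  15  12 138] [ 0.39 16.5 ] z 0.0669 [0.031 0.053] -0.4
blue [256 216  18  13 148] [ 0.44 10.54] z 0.0943 [0.031 0.059] 3.4
white [324 181  18  13 135] [  9.12 -12.92] z 0.1424 [0.05  0.043] 57.8
```

My second call repeated an absolute row, so the tool moved briefly toward the mouth. It was already empty there, and both modules sit in the chute. I continue with white.

{"api": "step_arm", "payload": {"motion": [[2.5, 0, 0, 3, 0], [2.5, 0, 0, 6, 0], [2.5, 0, 0, 7, 0], [2.5, 0, 0, 7, 0], [2.5, -1, 0, 7, 0], [2.5, -2, 0, 7, 0], [2.5, -3, 0, 7, 0], [2.5, -4, 0, 7, 0], [2.5, -5, 0, 7, 0], [2.5, -6, 0, 7, 0], [2.5, -7, 0, 7, 0], [2.5, -8, 0, 7, 0], [2.5, -8.8, 0, 7, 0], [2.5, -9.2, 0, 7, 0], [2.5, -9.5, 0, 7, 0], [2.5, -9.7, 0, 7, 0], [2.5, -9.7, 0, 7, 0]]}}

```text
time: 21.25
tool_pos: [0.545, -0.253, 0.1255]
tcp_rot: [3.129, 0.274, 0.003]
wrist_force: [4.3, 1.0, -1.4]
width: 0.287
grip_force: 2.0
```

```bash
python3 -c "
from h import *
tcp();mods('top')"
```

```text
tcp cm [  3.06 -13.39] 1.05 t 21.25 [ 4.3  1.  -1.4] 0.2868964875778428
yellow [241 220  15  12 137] [ 0.4  16.47] z 0.0657 [0.031 0.053] -0.4
blue [256 216  19  13 160] [ 0.14 10.57] z 0.0944 [0.041 0.058] 0.5
white [327 207  20  13 199] [ -0.37 -12.95] z 0.1426 [0.039 0.061] -8.3
```

{"api": "step_arm", "payload": {"motion": [[2.5, 0.8, 0, 0, 0], [2.5, 0.8, 0, -3, 0], [0, 0.8, 0, -6, 0], [0, -1, 3, -6, 0], [0, -3.1, 5.8, -6, 0], [0, -3.1, 5.8, -6, 0], [0, -3.1, 5.8, -3, 0], [0, -3.1, 5.8, 0, 0], [0, -3.1, 5.8, 0, 0], [0, -3.1, 4.5, 0, 0], [0, -3.1, 3, 0, 0], [0, -3.1, 1.5, 0, 0], [0, -3.1, 0, 0, 0], [0, -3.1, -1.5, 0, 0], [0, -3.1, -3, 0, 0], [0, -3.1, -4.5, 0, 0], [0, -3.1, -6, 0, 0], [0, -3.1, -7.5, 0, 0], [0, -3.1, -9, 0, 0], [0, -3.1, -10, 0, 0]]}}

```text
time: 23.3
tool_pos: [0.4953, -0.1583, 0.1249]
tcp_rot: [-3.129, -0.276, 0.002]
wrist_force: [-0.1, -0.7, -0.9]
width: 0.003
grip_force: 0.0
```

{"api": "step_arm", "payload": {"motion": [[0, 0, -0.5, 0, 0], [0, 0, -0.8, 0, 0], [0, 0, -0.8, 0, 0], [0, 0, -0.8, 0, 0], [0, 0, -0.8, 0, 0], [0, 0, 0.5, -2, 0], [0, 0, 2, -6, 0], [0, 0, 5, -10, 0], [0, 0, 9, -14, 0], [0, 0, 9, -14, 0], [0, 0, 9, -14, 0]]}}

```text
time: 24.4
tool_pos: [0.5126, -0.2504, 0.267]
tcp_rot: [3.128, 0.271, 0.004]
wrist_force: [-0.4, -1.0, -0.2]
width: -0.001
grip_force: 0.0
```

```bash
python3 -c "
from h import *
tcp();mods('top');p=mods();cv2.imwrite('pics/w2.png',p[:,:,::-1])"
```

```text
tcp cm [ -0.09 -12.57] 15.2 t 24.4 [-0.4 -1.  -0.2] -0.0009782140418502982
yellow [241 220  15  12 135] [ 0.39 16.5 ] z 0.0669 [0.031 0.053] -0.1
blue [290 190   4  17  31] [6.63 0.37] z 0.1244 [0.059 0.008] 5.4
blue [256 217  16  12 137] [ 0.37 11.02] z 0.0936 [0.03  0.051] -0.7
yellow [ 58 169  33  31 711] [-0.35 16.57] z 0.0688 [0.032 0.055] 0.2
blue [ 47  81  17  71 569] [ 7.27 20.36] z 0.0262 [0.083 0.007] -5.4
blue [174  95  18  65 635] [6.18 0.56] z 0.1275 [0.058 0.016] -4.5
blue [ 87 167  36  41 927] [ 0.   10.96] z 0.0968 [0.043 0.052] -1.6
```

View pics/w2.png

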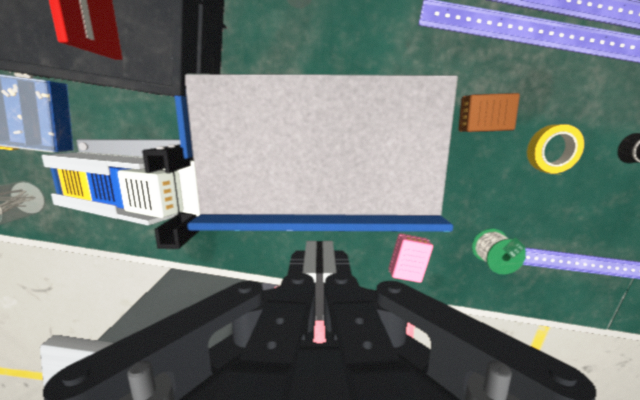

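Yellow (72,183), blue (103,184) and white (145,190) lie in order in the chute, and the deck is empty. I check that white is seated before handing in.

{"api": "step_arm", "payload": {"motion": [[0, 0, 0, -2, 0], [0, 0, 0, -4, 0], [0, 0, 0, -4, 0], [0, 0, 0, -4, 0], [0, 0, 0, -4, 0], [0, 0, 0, -4, 0], [0, 0, 0, -4, 0], [0, 0, 0, -4, 0]]}}

```text
time: 25.3
tool_pos: [0.5115, -0.2485, 0.3047]
tcp_rot: [-3.129, -0.275, 0.001]
wrist_force: [-0.6, -0.8, 0.5]
width: -0.005
grip_force: 0.0
```

```bash
python3 - <<'E'
from h import *
p,d,K,T,c=cam("wrist");P=cloud(d,K,T);q=(P[...,:2]-M)@np.c_[X,Y]
# distances along chute axis and height above floor
b=.45;l=np.array([np.cos(b),-np.sin(b)]);n=np.array([np.sin(b),np.cos(b)])
r=np.stack([q[...,1],P[...,2]-.115],-1);s=r@l;h=r@n
ok=(d>.1)&(abs(q[...,0])<.012)&(s>-.02)&(s<.21)
for k in np.arange(-.02,.21,.01):
    m=ok&(s>=k)&(s<k+.01)
    if m.sum()>3: print(round(k*1000),int(m.sum()),(np.median(h[m])*1000).round(1),np.median(p[m],0))
s=bot.read_state();print(s['time'])
cv2.imwrite("pics/e.png",cv2.resize(p[60:260,0:260],None,fx=3,fy=3)[:,:,::-1])
E
```

```text
-20 198 -5.8 [211. 204. 203.]
-10 186 -0.9 [213. 206. 205.]
0 136 1.2 [255. 255. 254.]
10 486 12.7 [222. 222. 208.]
20 200 28.9 [255. 255. 254.]
30 136 29.5 [243. 242. 236.]
40 122 29.6 [228.  227.5 220.5]
50 106 29.5 [228.  227.5 220.5]
60 112 29.4 [242. 241. 235.]
70 101 29.0 [254. 254. 254.]
80 118 29.1 [ 53. 128. 243.]
90 115 29.4 [ 46.  97. 193.]
100 98 29.4 [ 45.   88.  175.5]
110 90 29.4 [ 44.  89. 177.]
120 86 29.3 [ 44.   92.  183.5]
130 76 29.1 [ 59.5 129.  235. ]
140 100 28.9 [255. 249.  67.]
150 92 29.3 [237.5 206.5  52. ]
160 85 29.4 [224. 187.  50.]
170 70 29.4 [220.  182.5  50. ]
180 77 29.3 [230. 194.  51.]
190 103 29.4 [237. 211. 101.]
200 55 32.3 [ 62. 113. 178.]
25.35
```

View pics/e.png

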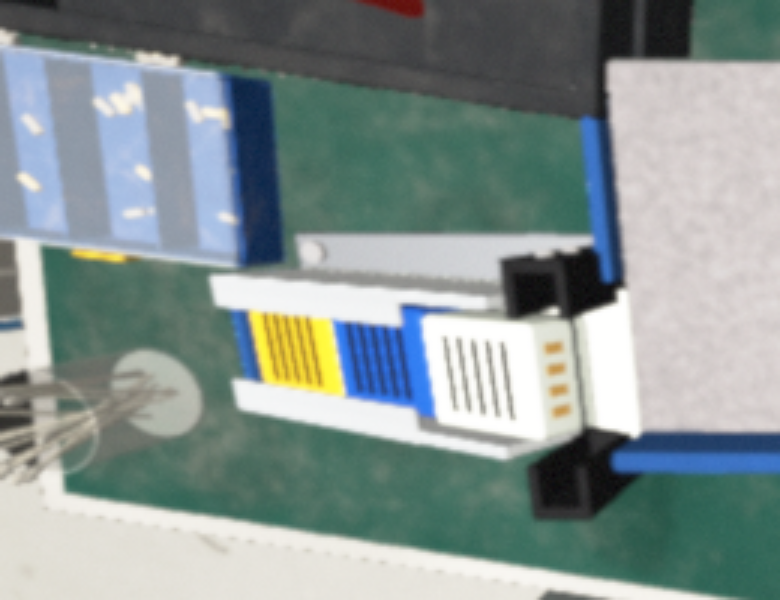

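The crop shows all three modules end to end: yellow (295,350) at the stop, blue (385,360), white (490,380). The depth profile agrees, with boundaries at 20, 80, 140 and 200 mm and flat tops.

```bash
python3 -c "
from workcell import bot
print(bot.finish_job())"
```

```text
the job is handed in; nothing more can be done
None
```

The job is handed in at 25 s: the red shutter plate is in the black tote, and yellow, blue and white were pushed in that order and rest end to end against the stop.

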